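# Angle a wood sample strip past the post into the viewing bay

## Robot

A 6-joint arm with a two-finger parallel gripper is mounted at the origin on the work surface. World frame = base frame: x ahead of the robot, y to its left, z up, the work surface at z = 0. Lengths are in mm, angles in rad, forces in N, time in s.
With the tool pointing down it reaches from about 350 to 975 mm from the base axis. Payload 7.1 kg.
Tool frame: the origin (TCP) lies midway between the tips of the shut fingers; the grasp point (between the pads) lies pinch_z behind it (pinch_z is the distance from the TCP to the grasp point, in mm); z points along the fingers, y is the line along which they close (so a half turn about z gives the same grasp; the last joint's range is limited). The gripper opens to 88 mm and grips with 3 to 60 N. Pads are 20 mm wide; open, the fingers measure 115 mm over their backs; the gripper's body (75 mm by 178 mm) begins 61 mm behind the grasp point.
Start: joints at [1.209, 0.423, 1.63, -0, 1.089, -0.019], TCP at [210.046, 588.63, 222.675] pointing down, gripper open.
Joint ranges: [-3, 3], [-0.9, 2.11], [0.09, 2.58], [-1.31, 4.45], [0.11, 2.69], [-2.54, 2.54]. Speed limits (rad/s): [2.39, 2.39, 3.01, 3.14, 3.14, 3.14].

## Interface

Orientations are given as a rotation vector (axis times angle).
In Python, from workcell import get_obs, get_image, close_job, pinch_z gives the robot as it stands.
- The arm moves only by the tool jog_arm, never from a script. Its argument "commands" is a list of rows, each a list of 3 entries, a list of its own where there are three numbers: the gripper command: -1 is shut, 1 is fully open, values between are in proportion, then the shift along the tool's x, y, z as a fraction of full scale, then the turn, a rotation vector about the tool's x, y, z as a fraction of full scale. In form: [[gripper, [tx, ty, tz], [rx, ry, rz]], ...]. A call has 1 to 10 rows; each row shifts and turns the commanded pose from where the row before left it, along the tool's axes as they then stand; what a row does not reach is not made up. Full scale, the value 1, is 0.1 m for a shift and 45 degrees for a turn. A row lasts 1/10 s, in which the tool goes at most 50 mm and 8.59 degrees, less where a joint would pass 70% of its speed; a pose out of reach is approached as far as the arm can. A call with a number of a shift or a turn outside -1 to 1 is refused whole. A call with a gripper value outside its range is refused whole. The fingers move at their own pace and stop on an object; the grip force is fixed at half the most. Time passes only in rows, so rows that do not move let the fingers close. It gives the time, the measured TCP pose, the force, the opening and the grip force at its end, in the units of the state.
- get_obs(): the state, without advancing time (a new reading comes with each control period).
- get_image(name): name is "scene" or "top" or "wrist"; returns a dict with "image" (480x640x3 uint8, blue, green, red), "z_map" (480x640 float32, mm along the optical axis (not along the pixel's ray), 0 where there is no reading), "intrinsics" (3x3 intrinsics, pixels), "k1" (the pictures are not rectified: a ray, as slopes to the right and down, at radius r is drawn at 1 + k1 r^2 times it, then the intrinsics apply), "eye" and "orientation" of the camera in the world; the wrist camera has in their place "mount" (4x4, takes a point from camera to tool coordinates, whose origin is the TCP and whose axes are the flange's). Camera axes: x right, y down, z forward; pixel columns grow to the right and rows downward; lengths in mm; the calibration is good to about 2 mm. A picture is of the moment at which its call begins: read the wrist's pose just before it.
- close_job(): hands the job in; it is judged then, once.
The state is a dict: "t": time; "qpos": joint angles; "qvel": joint speeds; "joint_torque": joint torques, N m; "ee_pos": TCP position; "orientation": TCP orientation; "ft_force": force on the tool from outside, world axes, zero at the start; "moment": the same for the moment, N m; "width": finger opening in mm; "grasp_force": force on a finger pad.
Only numpy, scipy, OpenCV 4.12 (cv2) and the standard library are available. Lean on these libraries where they do the work, as an engineer would, in place of code of your own. Each camera call takes 0.05 s, during which the arm holds its last target. There are 200 camera calls.

## Task

On the science table, the long wood sample strip has to go red end first into the white viewing bay, fully home against its black stop. Push it along the table with the fingers, first one end and then the other, to angle it past the steel post, and then push it in from behind. Never pinch or lift it, push gently, and leave the post and everything else standing where it is.

Things in the scene. Friction and masses are not known exactly. Their poses are not given: they have to be found in the camera images.
- strip: Loose light-wood strip lying flat on the table, 240 mm long, 40 mm wide, 22 mm high, about 0.14 kg (0.1 to 0.2), slides with plain friction, no springs. Origin at the centre of its underside; x along its length towards its red end, y across it, z up. The last 18 mm at the +x end are red.
- red_end (a point): Middle of the strip's red end face: 120 mm along +x from the strip's origin and 11 mm above its underside. Same axes as the strip.
- bay: Fixed U-shaped bay, open on top; the strip slides in on the table. Origin on the table at mid mouth; x inward (about world +y), y across, towards the robot, z up. White rails 16 mm high, 12 thick, inner faces at y = +-27 mm, run from x = 0 to 150 mm; black stop face at x = 150, 16 high. Flared white lips widen to about 80 mm at x = -30. Fully home, the strip sticks 90 mm out of the mouth.
- post: Free-standing steel post with brass cap (empty card holder), 36 mm in diameter, 57 high, 0.45 kg; can be shoved or toppled. Origin at the centre of its underside. It stands 50 to 75 mm outside the mouth, 58 to 68 mm off the bay's centre line on the robot's side. The strip starts farther out, offset to the same side, its red end pointing about that way.
- jar: Loose bystander: jar with white lid and reddish-brown label, 66 mm in diameter, 85 mm high. Origin at the centre of its underside.
- cup: Loose bystander: white plastic cup, 68 mm in diameter at the rim, 85 mm high. Origin at the centre of its underside.
- dropper: Loose bystander: red dropper bottle with white cap, 44 mm in diameter, 85 mm high. Origin at the centre of its underside.
- remote: Loose bystander: black remote control lying flat, 46 by 200 by 20 mm, long along its y axis. Origin at the centre of its underside.
- carton: Loose bystander: yellow carton, 60 by 150 by 42 mm, long along its y axis. Origin at the centre of its underside.
- molecule: Loose bystander: molecule model, a flat ring of black and white balls with three red balls on top, 100 mm across, 45 mm high. Origin under its centre, on the table.
There are look-alikes about, which are no part of the job. There is more than one size of the strip; the one meant has the size given above.

How it is judged:
By the outcome, as a careful person would: the job done as asked, in the order asked, and still so for the second after the job is handed in, with the robot touching nothing.
It also fails if it takes over 72 s, if anything falls off the work surface, if the arm or the gripper's body presses on something with over 40 N, if the wrist force passes 120 N, or if a joint passes its speed limit or range.

## Working session

There is one attempt and no reset: what is moved stays moved. The work goes in short steps, Python scripts to look and compute and a tool call to move; the robot and the scene stay as the last step left them, time stands still between calls to the robot, and variables do not carry over. Pictures are saved under pics/ and viewed, at most 10 in all, crops included, and the job is handed in when it is done.

Besides the shell and the picture viewer there is one more tool, called after "Emit:" as name(argument=value, ...), one argument or row to a line, values as JSON. jog_arm: Moves the arm, as the interface text tells. Its arguments: {"type":"object","properties":{"commands":{"type":"array","items":{"type":"array"}}},"required":["commands"]}

```bash
mkdir -p pics; ls; python3 - <<'E'
from workcell import get_obs,get_image,pinch_z
import cv2
o=get_obs();print(o['t'],o['ee_pos'],o['orientation'],o['width'],pinch_z)
for n in('scene','top'):
    d=get_image(n);cv2.imwrite(f'pics/{n}0.png',d['image']);print(n,d['intrinsics'],d['k1'],d['eye'],d['orientation'])
E
```

```text
pics
0.0 [209.86193218 588.12874061 221.91470815] [-5.35744061e-01 -3.09529957e+00  2.35042631e-03] 87.77073869378006 18.700000000000003
scene [[617.61923389   0.         331.07468639]
 [  0.         617.61923389 240.98134152]
 [  0.           0.           1.        ]] -0.08088426207624363 [1117.74476182  595.10398573 1053.51612776] [-1.10782219 -2.50535039  0.85432747]
top [[509.51442517   0.         312.04769264]
 [  0.         509.51442517 235.21316566]
 [  0.           0.           1.        ]] -0.09498467106792106 [ 391.10331394   89.67563663 1160.16465587] [-2.14294781  2.17402333 -0.17703341]
```

View pics/top0.png

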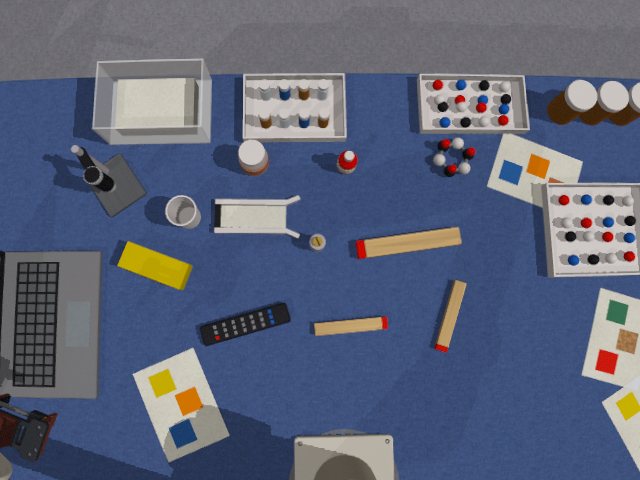

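View pics/scene0.png

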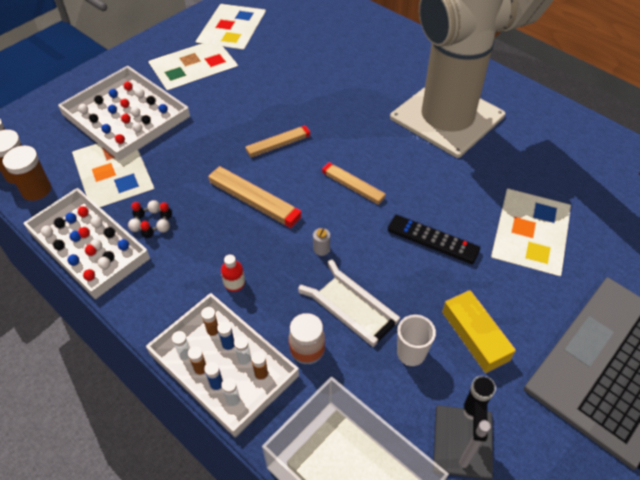

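The top view shows the large strip with its red end at (361,248) and its tail at (460,237). The bay spans (215–300, 215) and the post is at (317,242). The other strips are smaller look-alikes. Next I'll measure these.

```bash
cat > h.py <<'E'
import numpy as np,cv2
from scipy.spatial.transform import Rotation as R
from workcell import get_obs,get_image
def cast(d,uv,z):
    K=d['intrinsics'];k=d['k1'];p=(np.atleast_2d(uv).astype(float)-K[:2,2])/[K[0,0],K[1,1]]
    s=p.copy()
    for _ in range(20): s=p/(1+k*(s**2).sum(1,keepdims=True))
    v=np.c_[s,np.ones(len(s))]@R.from_rotvec(d['orientation']).as_matrix().T
    e=np.array(d['eye']);return (e+v*((z-e[2])/v[:,2:]))[:,:2]
def mask(d,kind,box):
    h=cv2.cvtColor(d['image'],cv2.COLOR_BGR2HSV).astype(int);H,S,V=h[...,0],h[...,1],h[...,2]
    m={'wood':(H>8)&(H<28)&(S>60)&(V>110),'red':((H<6)|(H>172))&(S>150)&(V>90),
       'white':(S<45)&(V>150),'notblue':~((H>95)&(H<130)&(S>90))}[kind].astype(np.uint8)
    if kind=='strip':pass
    o=np.zeros_like(m);a,b,c,e=box;o[b:e,a:c]=m[b:e,a:c];return o
def big(m):
    c=max(cv2.findContours(m,cv2.RETR_EXTERNAL,cv2.CHAIN_APPROX_NONE)[0],key=cv2.contourArea);return c[:,0]
def strip(d,box):
    m=mask(d,'wood',box)|mask(d,'red',box);m=cv2.morphologyEx(m,cv2.MORPH_CLOSE,np.ones((3,3)))
    p=cast(d,big(m),22).astype(np.float32);r=cv2.minAreaRect(p)
    c=np.array(r[0]);b=cv2.boxPoints(r);e=[b[1]-b[0],b[2]-b[1]];u=max(e,key=np.linalg.norm);u=u/np.linalg.norm(u)
    rd=cast(d,big(mask(d,'red',box)),22).mean(0)
    if (rd-c)@u<0:u=-u
    return c,u,r[1]
E
python3 - <<'E'
from h import *
d=get_image('top')
c,u,s=strip(d,(335,215,480,275));print('strip',c,u,s,np.degrees(np.arctan2(u[1],u[0])),'red',c+120*u)
for z in(0,16):
  print('bay z',z,[ (n,cast(d,p,z).round(1).tolist()) for n,p in (('tl',(216,199)),('bl',(214,232)),('tr',(287,200)),('br',(287,231)),('lipT',(298,198)),('lipB',(298,236)))])
print('post',cast(d,(317,242),57))
im=d['image'][180:300,200:480];cv2.imwrite('pics/c1.png',cv2.resize(im,None,fx=2.85,fy=2.85,interpolation=cv2.INTER_CUBIC))
m=mask(d,'notblue',(303,230,330,255));p=big(m);print('postpix',p.min(0),p.max(0))
z=d['z_map'];e=d['eye'];print(z[242,317],z[215,255],z[243,410],z[270,410],e)
E
```

```text
strip [ 533.9989624  -156.25411987] [-0.12519044  0.9921327 ] (41.41313552856445, 240.51373291015625) 97.19175 red [518.97611046 -37.19819641]
bay z 0 [('tl', [[643.7, 284.0]]), ('bl', [[566.2, 287.7]]), ('tr', [[639.2, 119.0]]), ('br', [[566.4, 119.6]]), ('lipT', [[643.6, 93.4]]), ('lipB', [[554.4, 94.5]])]
bay z 16 [('tl', [[640.2, 281.3]]), ('bl', [[563.8, 284.9]]), ('tr', [[635.7, 118.6]]), ('br', [[563.9, 119.2]]), ('lipT', [[640.1, 93.3]]), ('lipB', [[552.2, 94.4]])]
post [[532.62779333  52.90052066]]
postpix [309 233] [325 251]
1109.3546 1172.6166 1152.3187 1164.9672 [ 391.10331394   89.67563663 1160.16465587]
```

View pics/c1.png

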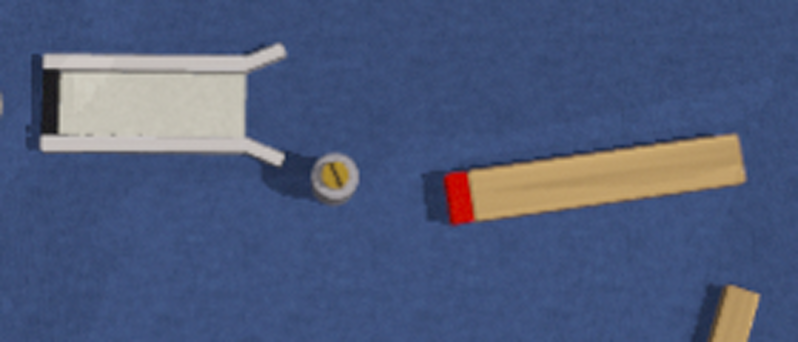

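The crop shows the rails' outer edges at crop rows 55 and 150, the black stop's face at column 60, and the bend at the mouth at column 246. The post is clear of the lip's tip. I'll fit the bay axis from the high-contrast outer edges.

```bash
cat > bay.py <<'E'
from h import *
d=get_image('top');S=cv2.cvtColor(d['image'],cv2.COLOR_BGR2HSV)[...,1].astype(float)
def edge(prof,lo,th=110):  # first crossing below th
    i=np.argmax(prof<th);return lo+i-1+(prof[i-1]-th)/(prof[i-1]-prof[i])
U,L=[],[]
for u in range(222,282,2):
    U.append((u,edge(S[190:215,u],190)));
    p=S[215:245,u][::-1];L.append((u,244-edge(p,0)))
Uw=cast(d,np.array(U),16);Lw=cast(d,np.array(L),0)
def fit(p):
    f=np.poly1d(np.polyfit(p[:,1],p[:,0],1));r=p[:,0]-f(p[:,1]);k=abs(r)<2;return np.polyfit(p[k,1],p[k,0],1)
fu,fl=fit(Uw),fit(Lw);print('slopes dx/dy',fu,fl)
for y in(130,270):print(y,np.polyval(fu,y),np.polyval(fl,y),'sep 78?')
g=d['image'][...,1]
print('row215 u212-230',g[210:222:5,210:230].tolist());
print('stop face z0',cast(d,(221,215),0),'z16',cast(d,(221,215),16),'bend z16',cast(d,[(286.3,200),(286.3,229)],16))
d2=get_image('scene');h=cv2.imread('pics/scene0.png')
for n,dd,p in(('bend lower scene z16',d2,(0,0)),):pass
cv2.imwrite('pics/c2.png',cv2.resize(d2['image'][210:360,200:420],None,fx=3.6,fy=3.6,interpolation=cv2.INTER_CUBIC))
E
python3 bay.py
```

```text
slopes dx/dy [3.16551205e-02 6.35620988e+02] [2.69861242e-02 5.54827703e+02]
130 639.7361539053398 558.3358993924687 sep 78?
270 644.1678707819412 562.1139567864439 sep 78?
row215 u212-230 [[77, 50, 50, 47, 49, 24, 29, 32, 31, 28, 72, 162, 193, 195, 191, 193, 202, 203, 203, 201], [78, 52, 53, 56, 43, 35, 32, 29, 30, 24, 73, 165, 191, 193, 191, 192, 199, 198, 199, 200], [80, 56, 57, 58, 43, 25, 26, 33, 30, 28, 96, 190, 191, 189, 190, 192, 191, 190, 193, 191]]
stop face z0 [[605.73351311 271.90528728]] z16 [[602.77351673 269.39213159]] bend z16 [[635.76862653 120.18906252]
 [568.55816042 120.75470959]]
```

View pics/c2.png

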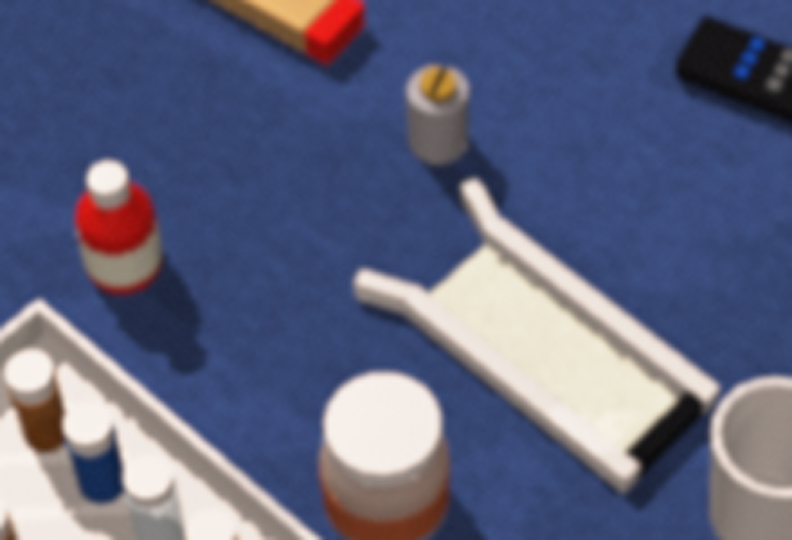

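Bay: the mouth centre is at about (598.8, 121) and the stop at about (603.2, 271), which gives the required 150 mm. The axis has dx/dy = 0.029. The post at (533, 53) is 68 mm out and 64 mm off the centre line, within the stated range. The strip's 240×41 size also matches. I'll turn the tool to x→world +y, y→world +x, with the fingers shut.

Emit:
jog_arm(
  commands=[
    [-1,[0,0,0],[0,0,0.174]],
    [-1,[0,0,0],[0,0,0.174]],
    [-1,[0,0,0],[0,0,0.174]],
    [-1,[0,0,0],[0,0,0.174]],
    [-1,[0,0,0],[0,0,0.174]],
    [-1,[0,0,0],[0,0,0.174]],
    [-1,[0,0,0],[0,0,0.174]],
    [-1,[0,0,0],[0,0,0.174]],
    [-1,[0,0,0],[0,0,0.174]],
    [-1,[0,0,0],[0,0,0]],
  ],
)

```text
t: 1.25
ee_pos: [210.1, 588.5, 222.6]
orientation: [2.225, 2.218, -0.0]
ft_force: [0.7, -0.3, -0.4]
width: 11.2
grasp_force: 0.0
```

Emit:
jog_arm(
  commands=[
    [-1,[-0.44,0.173,0],[0,0,0]],
    [-1,[-0.44,0.173,0],[0,0,0]],
    [-1,[-0.44,0.173,0],[0,0,0]],
    [-1,[-0.44,0.173,0],[0,0,0]],
    [-1,[-0.44,0.173,0],[0,0,0]],
    [-1,[-0.44,0.173,0],[0,0,0]],
    [-1,[-0.44,0.173,0],[0,0,0]],
    [-1,[-0.44,0.173,0],[0,0,0]],
  ],
)

```text
t: 2.05
ee_pos: [348.1, 234.7, 222.9]
orientation: [2.218, 2.224, 0.001]
ft_force: [0.9, 0.4, -0.8]
width: 0.6
grasp_force: 0.0
```

Emit:
jog_arm(
  commands=[
    [-1,[-0.44,0.173,0],[0,0,0]],
    [-1,[-0.44,0.173,0],[0,0,0]],
    [-1,[-0.44,0.173,0],[0,0,0]],
    [-1,[-0.44,0.173,0],[0,0,0]],
    [-1,[-0.44,0.173,0],[0,0,0]],
    [-1,[-0.44,0.173,0],[0,0,0]],
    [-1,[-0.42,0.173,0],[0,0,0]],
    [-1,[0,0,0],[0,0,0]],
    [-1,[0,0,0],[0,0,0]],
  ],
)

```text
t: 2.95
ee_pos: [468.1, -70.6, 222.4]
orientation: [-2.223, -2.219, 0.0]
ft_force: [-0.3, -0.0, 0.5]
width: 0.5
grasp_force: 0.0
```

Emit:
jog_arm(
  commands=[
    [-1,[0,0,0.4],[0,0,0]],
    [-1,[0,0,0.4],[0,0,0]],
    [-1,[0,0,0.4],[0,0,0]],
    [-1,[0,0,0.4],[0,0,0]],
    [-1,[0,0,0.3],[0,0,0]],
    [-1,[0,0,0.2],[0,0,0]],
    [-1,[0,0,0],[0,0,0]],
    [-1,[0,0,0],[0,0,0]],
  ],
)

```text
t: 3.75
ee_pos: [467.9, -68.8, 13.0]
orientation: [-2.22, -2.222, 0.001]
ft_force: [0.6, -0.2, -0.2]
width: 0.5
grasp_force: 0.0
```

Emit:
jog_arm(
  commands=[
    [-1,[0,0.06,0],[0,0,0]],
    [-1,[0,0.06,0],[0,0,0]],
    [-1,[0,0.06,0],[0,0,0]],
    [-1,[0,0.06,0],[0,0,0]],
    [-1,[0,0.06,0],[0,0,0]],
    [-1,[0,0.06,0],[0,0,0]],
    [-1,[0,0.06,0],[0,0,0]],
    [-1,[0,0.06,0],[0,0,0]],
    [-1,[0,0,0],[0,0,0]],
  ],
)

```text
t: 4.65
ee_pos: [517.5, -70.1, 12.7]
orientation: [2.223, 2.219, 0.001]
ft_force: [0.0, 0.6, 0.4]
width: 0.5
grasp_force: 0.0
```

```bash
cat > s.py <<'E'
from h import *
import sys
d=get_image('top');o=get_obs();print('tcp',o['ee_pos'].round(1),o['t'])
c,u,s=strip(d,eval(sys.argv[1]) if len(sys.argv)>1 else (330,190,480,275));th=np.degrees(np.arctan2(u[1],u[0]))
ax=lambda y:598.8+.0293*(y-121)
print('strip',c.round(1),'ang',th.round(1),s,'red',(c+120*u).round(1),'tail',(c-120*u).round(1),'off red/tail',(c+120*u)[0]-ax((c+120*u)[1]),(c-120*u)[0]-ax((c-120*u)[1]))
m=mask(d,'notblue',(303,228,330,257));p=big(m);print('postpix',p.min(0),p.max(0))
cv2.imwrite('pics/last.png',cv2.resize(d['image'][150:350,180:500],None,fx=2.4,fy=2.4))
E
python3 s.py
```

```text
tcp [516.9 -70.1  12.6] 4.7Traceback (most recent call last):
  File "s.py", line 4, in <module>
    c,u,s=strip(d,eval(sys.argv[1]) if len(sys.argv)>1 else (330,190,480,275));th=np.degrees(np.arctan2(u[1],u[0]))
          ~~~~~^^^^^^^^^^^^^^^^^^^^^^^^^^^^^^^^^^^^^^^^^^^^^^^^^^^^^^^^^^^^^^^
  File "h.py", line 22, in strip
    rd=cast(d,big(mask(d,'red',box)),22).mean(0)
              ~~~^^^^^^^^^^^^^^^^^^^
  File "h.py", line 17, in big
    c=max(cv2.findContours(m,cv2.RETR_EXTERNAL,cv2.CHAIN_APPROX_NONE)[0],key=cv2.contourArea);return c[:,0]
ValueError: max() iterable argument is empty
```

```bash
python3 - <<'E'
from h import *
a=get_image('scene')['image'];b=get_image('top')['image'];w=get_image('wrist')['image']
cv2.imwrite('pics/m1.png',np.vstack([np.hstack([cv2.resize(a,(400,300)),cv2.resize(b,(400,300))]),np.hstack([cv2.resize(w,(400,300)),np.zeros((300,400,3),np.uint8)])]))
E
```

```text
(no output)
```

View pics/m1.png

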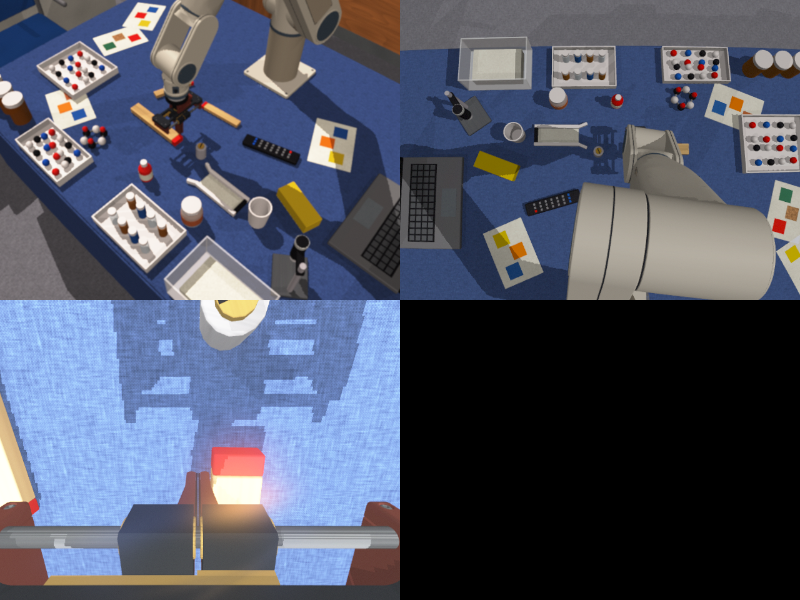

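Wrist view: the strip's red end lies just right (+x) of the fingers, at about (237,460) in the montage. The post is untouched ahead. I'll push the red end 30 mm more, back off, and measure from the scene camera using the strip's unobstructed far lower edge.

Emit:
jog_arm(
  commands=[
    [-1,[0,0.06,0],[0,0,0]],
    [-1,[0,0.06,0],[0,0,0]],
    [-1,[0,0.06,0],[0,0,0]],
    [-1,[0,0.06,0],[0,0,0]],
    [-1,[0,0.06,0],[0,0,0]],
    [-1,[0,0,0],[0,0,0]],
    [-1,[0,-0.3,0],[0,0,0]],
    [-1,[0,-0.4,0],[0,0,0]],
    [-1,[-0.4,-0.4,-0.4],[0,0,0]],
    [-1,[0,0,0],[0,0,0]],
  ],
)

```text
t: 5.85
ee_pos: [444.3, -99.9, 43.0]
orientation: [-2.225, -2.217, 0.001]
ft_force: [0.5, 0.1, -0.1]
width: 0.4
grasp_force: 0.0
```

```bash
cat > s.py <<'E'
from h import *
d=get_image('scene');o=get_obs();print('tcp',o['ee_pos'].round(1),o['t'],o['ft_force'].round(1))
h=cv2.cvtColor(d['image'],cv2.COLOR_BGR2HSV).astype(int);H,S,V=h[...,0],h[...,1],h[...,2]
red=(((H<6)|(H>172))&(S>150)&(V>70)); wood=((H>5)&(H<28)&(S>60)&(V>60))
m=(red|wood).astype(np.uint8);m=cv2.morphologyEx(m,cv2.MORPH_CLOSE,np.ones((5,5)))
# keep table points (z=0) in the working region
yy,xx=np.mgrid[:480,:640];P=cast(d,np.c_[xx.ravel(),yy.ravel()],0);X=P[:,0].reshape(480,640);Y=P[:,1].reshape(480,640)
roi=(X>480)&(X<680)&(Y>-330)&(Y<300)
m=(m*roi*(~((X>480)&(X<552)&(Y>25)&(Y<75)))).astype(np.uint8)
n,l,st,_=cv2.connectedComponentsWithStats(m);k=[i for i in range(1,n) if st[i,4]>60 and (l==i)[wood].sum()>40]
k=max(k,key=lambda i:st[i,4]);m=l==k
q=np.argwhere(m)[:,::-1];w=cast(d,q,0)
# far lower edge (+x side): max X per Y bin
y0,y1=w[:,1].min(),w[:,1].max();E=[]
for y in np.arange(y0+25,y1-22,4):
    b=w[abs(w[:,1]-y)<2]
    if len(b):E.append(b[b[:,0].argmax()])
E=np.array(E);f=np.polyfit(E[:,1],E[:,0],1)
for _ in range(6):
    r=abs(E[:,0]-np.polyval(f,E[:,1]));g=r<max(1.2,np.median(r)*1.5);f=np.polyfit(E[g,1],E[g,0],1)
u=np.array([f[0],1]);u/=np.linalg.norm(u);nrm=np.array([u[1],-u[0]])
a=(w@u).max() # red end at table level (bottom edge of the end face)
rm=m&red;qr=cast(d,np.argwhere(rm)[:,::-1],0);a2=(qr@u).max() if len(qr) else np.nan
e=np.array([np.polyval(f,0),0]);e=e+u*((a-.5)-e@u)-nrm*20;c=e-120*u
ax=lambda p:p[0]-(598.8+.0293*(p[1]-121))
print('edge pts',g.sum(),len(E),'ang',np.degrees(np.arctan2(u[1],u[0])).round(1),'c',c.round(1),'red',e.round(1),'tail',(c-120*u).round(1),'off r/t',ax(e).round(1),ax(c-120*u).round(1),'a,a2',a.round(1),a2.round(1),'tail check',(w@u).min().round(1),(c@u-120).round(1))
E
python3 s.py
```

```text
tcp [446.8 -99.6  42.6] 5.9 [ 1.3  0.1 -0.5]
edge pts 52 53 ang 77.7 c [ 554.7 -165.4] red [580.4 -48.1] tail [ 529.1 -282.6] off r/t -13.5 -57.8 a,a2 77.3 77.3 tail check -182.4 -163.2
```

Strip now at 77.7°, with the red end 13.5 mm and the tail 58 mm off the axis. Next I'll push the tail.

Emit:
jog_arm(
  commands=[
    [-1,[-0.35,0.11,0],[0,0,0]],
    [-1,[-0.35,0.11,0],[0,0,0]],
    [-1,[-0.35,0.11,0],[0,0,0]],
    [-1,[-0.35,0.11,0],[0,0,0]],
    [-1,[0,0,0],[0,0,0]],
    [-1,[0,0,0.2],[0,0,0]],
    [-1,[0,0,0.1],[0,0,0]],
    [-1,[0,0,0],[0,0,0]],
  ],
)

```text
t: 6.7
ee_pos: [490.2, -237.4, 9.8]
orientation: [-2.221, -2.218, 0.002]
ft_force: [0.9, -0.5, -0.3]
width: 0.1
grasp_force: 0.0
```

Emit:
jog_arm(
  commands=[
    [-1,[0,0.07,0],[0,0,0]],
    [-1,[0,0.07,0],[0,0,0]],
    [-1,[0,0.07,0],[0,0,0]],
    [-1,[0,0.07,0],[0,0,0]],
    [-1,[0,0.07,0],[0,0,0]],
    [-1,[0,0.07,0],[0,0,0]],
    [-1,[0,0.07,0],[0,0,0]],
    [-1,[0,0.07,0],[0,0,0]],
    [-1,[0,0.07,0],[0,0,0]],
    [-1,[0,0.07,0],[0,0,0]],
  ],
)

```text
t: 7.7
ee_pos: [561.5, -238.9, 11.5]
orientation: [-2.223, -2.219, 0.0]
ft_force: [-1.7, -0.5, 0.7]
width: 0.3
grasp_force: 0.7
```

Emit:
jog_arm(
  commands=[
    [-1,[0,0,0],[0,0,0]],
    [-1,[0,-0.3,0],[0,0,0]],
    [-1,[0,-0.4,0],[0,0,0]],
    [-1,[0.3,-0.2,-0.3],[0,0,0]],
    [-1,[0.3,0,0],[0,0,0]],
    [-1,[0,0,0],[0,0,0]],
  ],
)

```text
t: 8.3
ee_pos: [470.2, -176.6, 42.1]
orientation: [-2.222, -2.221, -0.0]
ft_force: [-0.2, -1.0, 0.4]
width: 0.6
grasp_force: 0.0
```

```bash
python3 s.py
```

```text
tcp [ 471.2 -177.9   42. ] 8.35 [ 0.1 -0.9  0.7]
edge pts 50 53 ang 95.0 c [ 582.2 -159.8] red [571.8 -40.2] tail [ 592.7 -279.3] off r/t -22.3 5.6 a,a2 -89.4 -89.4 tail check -344.8 -329.9
```

Emit:
jog_arm(
  commands=[
    [-1,[0.32,0.15,0],[0,0,0]],
    [-1,[0.32,0.15,0],[0,0,0]],
    [-1,[0.32,0.15,0],[0,0,0]],
    [-1,[0,0,0],[0,0,0]],
    [-1,[0,0,0.2],[0,0,0]],
    [-1,[0,0,0.1],[0,0,0]],
    [-1,[0,0,0],[0,0,0]],
  ],
)

```text
t: 9.05
ee_pos: [515.2, -83.5, 10.0]
orientation: [-2.223, -2.217, 0.003]
ft_force: [0.1, -0.1, 0.1]
width: 0.4
grasp_force: 0.0
```

Emit:
jog_arm(
  commands=[
    [-1,[0,0.06,0],[0,0,0]],
    [-1,[0,0.06,0],[0,0,0]],
    [-1,[0,0.06,0],[0,0,0]],
    [-1,[0,0.06,0],[0,0,0]],
    [-1,[0,0.06,0],[0,0,0]],
    [-1,[0,0.06,0],[0,0,0]],
    [-1,[0,0.06,0],[0,0,0]],
    [-1,[0,0,0],[0,0,0]],
  ],
)

```text
t: 9.85
ee_pos: [559.4, -82.9, 11.6]
orientation: [2.223, 2.219, 0.001]
ft_force: [0.7, 1.0, 0.2]
width: 0.4
grasp_force: 0.0
```

Emit:
jog_arm(
  commands=[
    [-1,[0,-0.3,0],[0,0,0]],
    [-1,[0,-0.4,0],[0,0,0]],
    [-1,[-0.3,-0.2,-0.3],[0,0,0]],
    [-1,[-0.3,0,0],[0,0,0]],
    [-1,[0,0,0],[0,0,0]],
  ],
)

```text
t: 10.35
ee_pos: [468.9, -145.2, 42.6]
orientation: [2.224, 2.214, 0.002]
ft_force: [0.1, 0.4, -0.6]
width: 0.7
grasp_force: 0.0
```

```bash
python3 s.py
```

```text
tcp [ 468.6 -144.    42.1] 10.4 [ 0.4 -0.3 -0.3]
edge pts 52 53 ang 91.3 c [ 587.2 -160.7] red [584.4 -40.7] tail [ 589.9 -280.6] off r/t -9.6 2.9 a,a2 -53.6 -53.6 tail check -310.1 -294.1
```

Emit:
jog_arm(
  commands=[
    [-1,[0.2,0.22,0],[0,0,0]],
    [-1,[0.2,0.22,0],[0,0,0]],
    [-1,[0.2,0.21,0],[0,0,0]],
    [-1,[0,0,0],[0,0,0]],
    [-1,[0,0,0.2],[0,0,0]],
    [-1,[0,0,0.1],[0,0,0]],
    [-1,[0,0,0],[0,0,0]],
  ],
)

```text
t: 11.1
ee_pos: [531.4, -82.4, 9.9]
orientation: [-2.221, -2.217, 0.004]
ft_force: [0.1, -0.7, -0.1]
width: 0.6
grasp_force: 0.0
```

Emit:
jog_arm(
  commands=[
    [-1,[0,0.06,0],[0,0,0]],
    [-1,[0,0.06,0],[0,0,0]],
    [-1,[0,0.06,0],[0,0,0]],
    [-1,[0,0.06,0],[0,0,0]],
    [-1,[0,0.06,0],[0,0,0]],
    [-1,[0,0.04,0],[0,0,0]],
    [-1,[0,0,0],[0,0,0]],
    [-1,[0,0,0],[0,0,0]],
  ],
)

```text
t: 11.9
ee_pos: [567.4, -82.9, 11.5]
orientation: [2.223, 2.219, 0.0]
ft_force: [0.7, -0.4, 0.6]
width: 0.6
grasp_force: 0.0
```

Emit:
jog_arm(
  commands=[
    [-1,[0,-0.3,0],[0,0,0]],
    [-1,[0,-0.4,0],[0,0,0]],
    [-1,[-0.3,-0.2,-0.3],[0,0,0]],
    [-1,[-0.3,0,0],[0,0,0]],
    [-1,[0,0,0],[0,0,0]],
  ],
)

```text
t: 12.4
ee_pos: [477.8, -145.3, 42.6]
orientation: [2.225, 2.214, 0.002]
ft_force: [-0.2, -0.3, 0.5]
width: 0.5
grasp_force: 0.0
```

```bash
python3 s.py
```

```text
tcp [ 477.5 -144.    42.1] 12.45 [ 0.1 -0.2  0.5]
edge pts 53 53 ang 88.4 c [ 591.6 -161.1] red [595.  -41.2] tail [ 588.1 -281.1] off r/t 1.0 1.1 a,a2 -23.6 -23.6 tail check -280.2 -264.1
```

The strip is aligned at 88.4°, about 1 mm off the axis. I'll go behind the tail with the fingers about 16 mm apart for a wide flat push, turned 1.7° to the bay axis.

Emit:
jog_arm(
  commands=[
    [-0.64,[-0.42,0,0],[0,0,0]],
    [-0.64,[-0.42,0,0],[0,0,0]],
    [-0.64,[-0.42,0,0],[0,0,0]],
    [-0.64,[-0.43,0,0],[0,0,0]],
    [-0.64,[0,0.36,0],[0,0,0]],
    [-0.64,[0,0.36,0],[0,0,0]],
    [-0.64,[0,0.36,0],[0,0,0]],
    [-0.64,[0,0,0],[0,0,0.038]],
    [-0.64,[0,0,0.2],[0,0,0]],
    [-0.64,[0,0,0.1],[0,0,0]],
  ],
)

```text
t: 13.45
ee_pos: [583.8, -310.2, 9.7]
orientation: [-2.254, -2.185, 0.001]
ft_force: [-0.3, 0.2, -0.1]
width: 16.0
grasp_force: 0.0
```

Emit:
jog_arm(
  commands=[
    [-0.64,[0,0,0],[0,0,0]],
    [-0.64,[0,0,0],[0,0,0]],
  ],
)

```text
t: 13.65
ee_pos: [584.3, -311.5, 11.2]
orientation: [-2.256, -2.185, 0.001]
ft_force: [-0.2, -0.1, 0.8]
width: 16.0
grasp_force: 0.0
```

```bash
python3 s.py; python3 -c "
from h import *
a=get_image('scene')['image'][60:360,120:520];w=get_image('wrist')['image']
cv2.imwrite('pics/m2.png',np.hstack([a,cv2.resize(w,(400,300))]))"
```

```text
tcp [ 584.8 -311.8   11.8] 13.7 [ 0.3 -0.9 -0.1]
edge pts 53 53 ang 88.3 c [ 591.7 -161.1] red [595.3 -41.2] tail [ 588.1 -281. ] off r/t 1.3 1.1 a,a2 -22.7 -22.7 tail check -280.2 -263.2
```

View pics/m2.png

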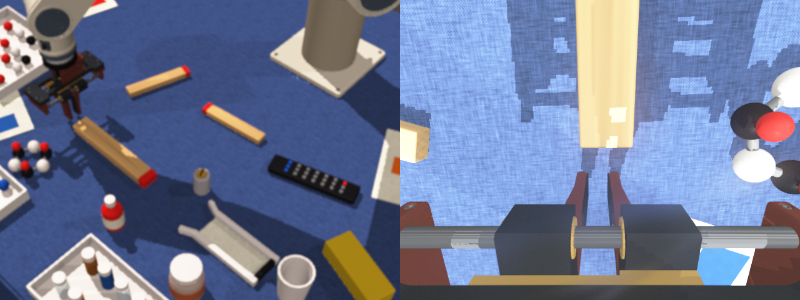

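Wrist view: the tail is dead ahead of both fingers, with its centre about 4 mm to the right. I'll shift +3 mm and start pushing in.

Emit:
jog_arm(
  commands=[
    [-0.64,[0.08,0.035,0],[0,0,0]],
    [-0.64,[0.08,0,0],[0,0,0]],
    [-0.64,[0.08,0,0],[0,0,0]],
    [-0.64,[0.08,0,0],[0,0,0]],
    [-0.64,[0.08,0,0],[0,0,0]],
    [-0.64,[0.08,0,0],[0,0,0]],
    [-0.64,[0.08,0,0],[0,0,0]],
    [-0.64,[0.08,0,0],[0,0,0]],
    [-0.64,[0.08,0,0],[0,0,0]],
    [-0.64,[0.08,0,0],[0,0,0]],
  ],
)

```text
t: 14.8
ee_pos: [591.0, -231.5, 11.5]
orientation: [2.256, 2.186, -0.0]
ft_force: [-0.4, -2.6, 2.3]
width: 15.9
grasp_force: 1.2
```

Emit:
jog_arm(
  commands=[
    [-0.64,[0.08,0,0],[0,0,0]],
    [-0.64,[0.08,0,0],[0,0,0]],
    [-0.64,[0.08,0,0],[0,0,0]],
    [-0.64,[0.08,0,0],[0,0,0]],
    [-0.64,[0.08,0,0],[0,0,0]],
    [-0.64,[0,0,0],[0,0,0]],
  ],
)

```text
t: 15.4
ee_pos: [591.9, -190.7, 11.3]
orientation: [-2.255, -2.186, 0.0]
ft_force: [0.3, 1.0, -0.0]
width: 15.9
grasp_force: 0.0
```

```bash
python3 s.py
```

```text
tcp [ 591.8 -191.1   11.2] 15.45 [-0.4  0.9  0.2]
edge pts 53 53 ang 88.0 c [595.1 -61.6] red [599.2  58.3] tail [ 591.  -181.6] off r/t 2.3 1.1 a,a2 79.3 79.3 tail check -179.3 -161.2
```

Emit:
jog_arm(
  commands=[
    [-0.64,[0.08,0,0],[0,0,0]],
    [-0.64,[0.08,0,0],[0,0,0]],
    [-0.64,[0.08,0,0],[0,0,0]],
    [-0.64,[0.08,0,0],[0,0,0]],
    [-0.64,[0.08,0,0],[0,0,0]],
    [-0.64,[0.08,0,0],[0,0,0]],
    [-0.64,[0.08,0,0],[0,0,0]],
    [-0.64,[0.08,0,0],[0,0,0]],
    [-0.64,[0.08,0,0],[0,0,0]],
    [-0.64,[0,0,0],[0,0,0]],
  ],
)

```text
t: 16.45
ee_pos: [594.5, -119.1, 11.6]
orientation: [-2.255, -2.187, -0.0]
ft_force: [-0.2, 0.3, 0.0]
width: 15.8
grasp_force: 0.0
```

```bash
python3 s.py
```

```text
tcp [ 594.6 -119.6   11.6] 16.5 [ 0.1 -0.7  0.1]
edge pts 52 54 ang 88.1 c [597.8  12.9] red [601.8 132.8] tail [ 593.9 -107.1] off r/t 2.6 1.8 a,a2 152.8 148.7 tail check -106.1 -87.7
```

Emit:
jog_arm(
  commands=[
    [-0.64,[0.07,0,0],[0,0,0]],
    [-0.64,[0.07,0,0],[0,0,0]],
    [-0.64,[0.07,0,0],[0,0,0]],
    [-0.64,[0.07,0,0],[0,0,0]],
    [-0.64,[0.07,0,0],[0,0,0]],
    [-0.64,[0.07,0,0],[0,0,0]],
    [-0.64,[0.07,0,0],[0,0,0]],
    [-0.64,[0.07,0,0],[0,0,0]],
  ],
)

```text
t: 17.3
ee_pos: [596.4, -63.6, 11.6]
orientation: [2.256, 2.186, 0.0]
ft_force: [0.0, -2.9, 1.8]
width: 16.0
grasp_force: 1.1
```

Emit:
jog_arm(
  commands=[
    [-0.64,[0.07,0,0],[0,0,0]],
    [-0.64,[0.07,0,0],[0,0,0]],
    [-0.64,[0.07,0,0],[0,0,0]],
    [-0.64,[0.07,0,0],[0,0,0]],
    [-0.64,[0.07,0,0],[0,0,0]],
    [-0.64,[0.07,0,0],[0,0,0]],
    [-0.64,[0.07,0,0],[0,0,0]],
    [-0.64,[0.07,0,0],[0,0,0]],
    [-0.64,[0.07,0,0],[0,0,0]],
    [-0.64,[0,0,0],[0,0,0]],
  ],
)

```text
t: 18.3
ee_pos: [598.1, -0.1, 11.4]
orientation: [-2.255, -2.186, -0.0]
ft_force: [-0.4, -0.9, -0.5]
width: 15.6
grasp_force: 0.0
```

Emit:
jog_arm(
  commands=[
    [-0.64,[0.03,0,0],[0,0,0]],
    [-0.64,[0.03,0,0],[0,0,0]],
    [-0.64,[0.03,0,0],[0,0,0]],
    [-0.64,[0.03,0,0],[0,0,0]],
  ],
)

```text
t: 18.7
ee_pos: [598.5, 11.0, 11.4]
orientation: [-2.256, -2.185, 0.0]
ft_force: [-0.3, -0.4, -1.0]
width: 16.1
grasp_force: 0.3
```

Emit:
jog_arm(
  commands=[
    [-0.64,[0.02,0,0],[0,0,0]],
    [-0.64,[0.02,0,0],[0,0,0]],
    [-0.64,[0.02,0,0],[0,0,0]],
  ],
)

```text
t: 19.0
ee_pos: [598.9, 16.9, 11.5]
orientation: [-2.256, -2.186, 0.0]
ft_force: [0.2, -1.4, 0.5]
width: 15.5
grasp_force: 0.3
```

Emit:
jog_arm(
  commands=[
    [-0.64,[0.015,0,0],[0,0,0]],
    [-0.64,[0.01,0,0],[0,0,0]],
  ],
)

```text
t: 19.2
ee_pos: [599.0, 19.4, 11.6]
orientation: [-2.256, -2.186, -0.0]
ft_force: [-0.3, -0.7, -0.3]
width: 15.6
grasp_force: 0.3
```

Emit:
jog_arm(
  commands=[
    [-0.64,[0.01,0,0],[0,0,0]],
    [-0.64,[0,0,0],[0,0,0]],
  ],
)

```text
t: 19.4
ee_pos: [599.0, 20.4, 11.6]
orientation: [-2.256, -2.186, -0.0]
ft_force: [0.1, 0.3, 0.4]
width: 15.7
grasp_force: 0.0
```

Emit:
jog_arm(
  commands=[
    [-0.64,[0.01,0,0],[0,0,0]],
    [-0.64,[0.01,0,0],[0,0,0]],
  ],
)

```text
t: 19.6
ee_pos: [599.1, 21.2, 11.6]
orientation: [2.255, 2.186, -0.002]
ft_force: [-0.5, -11.6, 1.0]
width: 15.9
grasp_force: 5.9
```

Emit:
jog_arm(
  commands=[
    [-0.64,[0.01,0,0],[0,0,0]],
    [-0.64,[0,0,0],[0,0,0]],
  ],
)

```text
t: 19.8
ee_pos: [599.2, 21.2, 11.6]
orientation: [2.254, 2.186, -0.003]
ft_force: [-0.4, -12.8, 0.1]
width: 15.7
grasp_force: 6.3
```

```bash
python3 -c "
from h import *
print(get_obs()['ft_force'])
a=get_image('scene')['image'][200:360,230:430];w=get_image('wrist')['image']
cv2.imwrite('pics/m3.png',np.hstack([cv2.resize(a,(500,400)),cv2.resize(w,(300,225),).repeat(1,0) if 0 else cv2.copyMakeBorder(cv2.resize(w,(300,225)),0,175,0,0,0)]))"
```

```text
[ -0.36137862 -12.75114659   0.10518335]
```

View pics/m3.png

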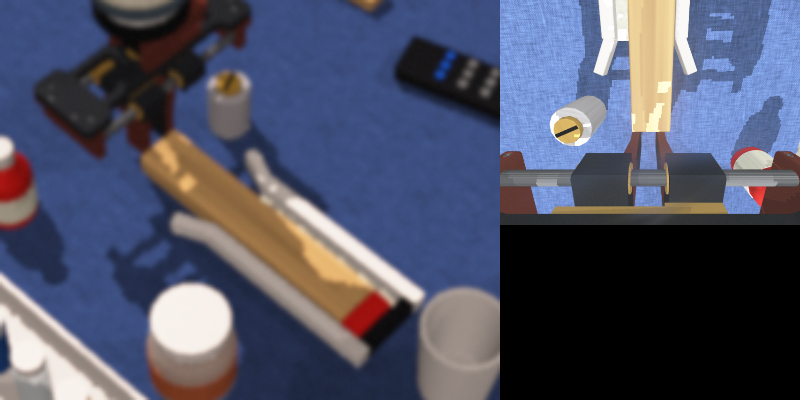

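The red end sits against the black stop at about (372,312) in the left view. A 12 N contact force came up at the expected place, and the post and dropper are undisturbed. I'll back off and rise.

Emit:
jog_arm(
  commands=[
    [-0.64,[-0.1,0,0],[0,0,0]],
    [-0.64,[-0.3,0,0],[0,0,0]],
    [-0.64,[-0.2,0,0],[0,0,0]],
    [-0.64,[0,0,-0.4],[0,0,0]],
    [-0.64,[0,0,-0.4],[0,0,0]],
    [-0.64,[0,0,-0.4],[0,0,0]],
    [-0.64,[-0.4,0,-0.2],[0,0,0]],
    [-0.64,[-0.4,0,0],[0,0,0]],
    [-0.64,[-0.4,0,0],[0,0,0]],
    [-0.64,[0,0,0],[0,0,0]],
  ],
)

```text
t: 20.9
ee_pos: [593.4, -160.8, 152.1]
orientation: [2.26, 2.18, 0.001]
ft_force: [0.0, 0.3, 0.6]
width: 15.4
grasp_force: 0.0
```

```bash
python3 -c "
from h import *
d=get_image('top');a=d['image'][140:290,180:380]
print('post',cast(d,(lambda p:(p.min(0)+p.max(0))/2)(big(mask(d,'notblue',(303,230,330,255)))),57))
cv2.imwrite('pics/f.png',cv2.resize(a,(800,600),interpolation=cv2.INTER_CUBIC))"
```

```text
post [[532.62779333  52.90052066]]
```

View pics/f.png

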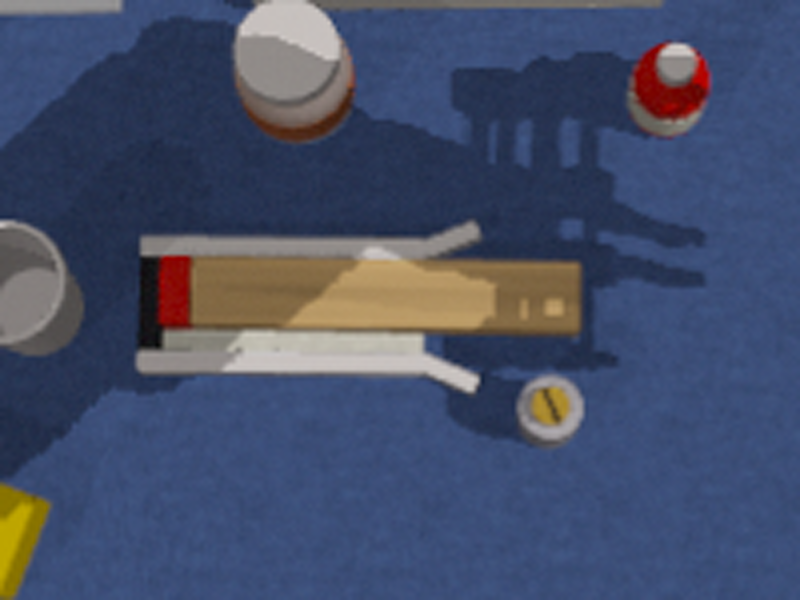

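The strip lies fully home: its red end touches the black stop at (160,290). The post is exactly where it was, and the other objects in view are undisturbed.

```bash
python3 -c "
from workcell import close_job
print(close_job())"
```

```text
the job is handed in; nothing more can be done
None
```

The job is handed in: the strip is red end first in the bay, fully home against its black stop, and the last picture shows the post exactly where it was and the jar and dropper undisturbed.

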